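# Load the night caddy with formula pots in filling order

### The arm

A 6-joint arm with a two-finger parallel gripper is mounted at the origin on the work surface. World frame = base frame: x ahead of the robot, y to its left, z up, the work surface at z = 0. Lengths are in m, angles in rad, forces in N, time in s.
With the tool pointing down it reaches from about 0.3 to 0.875 m from the base axis. Payload 6.4 kg.
Tool frame: the origin (TCP) lies between the finger pads; the fingertips stand ctrl.tip_extent ahead of it and the grasp point (between the pads) is the TCP (ctrl.tip_extent is the distance from the TCP to the fingertips, in m); z points along the fingers, y is the line along which they close (so a half turn about z gives the same grasp; the last joint's range is limited). The gripper opens to 85 mm and grips with 20 to 120 N. Pads are 22 mm wide; open, the fingers measure 114 mm over their backs; the gripper's body (76 mm by 85 mm) begins 54 mm behind the grasp point. The pads swing forward as they close: fully open they stand 13 mm farther back than shut.
Start: joints at [1.07, 0.181, 1.607, -0, 1.354, -0.206], TCP at [0.167, 0.55, 0.25] pointing down, gripper open.
Joint ranges: [-2.99, 2.99], [-0.89, 2.07], [0.3, 2.58], [-1.14, 4.28], [0, 2.63], [-3.12, 3.12]. Speed limits (rad/s): [2.57, 2.57, 3.01, 3.14, 3.14, 3.14].

### API

Orientations are given as a unit quaternion [w, x, y, z].
In Python, from bench import ctrl gives the robot as it stands.
- The arm moves only by the tool send_rows, never from a script. Its arguments are lists of equal length, an entry for each row: "dr": the turn, a rotation vector about the tool's x, y, z in units of 6 degrees (1.0 is 6 degrees), a list of three; "xyz": the shift along the tool's x, y, z in cm, a list of three; "jaw": the opening in per cent of the stroke, from 0 (shut) to 100 (fully open). In form: {"dr": [[wx, wy, wz], ...], "xyz": [[dx, dy, dz], ...], "jaw": [jaw, ...]}. A call has exactly 8 rows; each row is the pose to reach, as a shift and turn from the pose commanded when the call began, along the tool's axes at that moment; what a row does not reach only later rows make up. A row lasts 1/8 s, in which the tool goes at most 62.5 mm and 10.7 degrees, less where a joint would pass 70% of its speed; a pose out of reach is approached as far as the arm can. A call with a gripper value outside its range is refused whole. The fingers move at their own pace and stop on an object; the grip force is fixed at half the most. Time passes only in rows, so rows that repeat a pose let the fingers close, or fill a call up. It gives the time, the measured TCP pose, the force, the opening and the grip force at its end, in the units of the state.
- ctrl.get_obs(): the state, without advancing time (a new reading comes with each control period).
- ctrl.camera(name): name is "scene" or "top" or "wrist"; returns the picture (420x560x3 uint8, red, green, blue); there is no depth.
- ctrl.calibration(name): a dict with "camera_matrix" (3x3 intrinsics, pixels), "D" ([k1, k2, p1, p2, k3] as OpenCV has them; the pictures are not rectified), "world_from_camera" (4x4, takes a point from camera to world coordinates). Camera axes: x right, y up, looking along -z (the intrinsics and any distortion apply to the point x, -y, -z); pixel columns grow to the right and rows downward; lengths in m; the calibration is good to about 2 mm. A picture is of the moment at which its call begins: read the wrist's pose just before it. calibration takes no time and is no camera call; for the wrist camera it gives the pose at the moment of the call.
- ctrl.hand_in(): hands the job in; it is judged then, once.
The state is a dict: "time_s": time; "q": joint angles; "dq": joint speeds; "joint_efforts": joint torques, N m; "eef_pos": TCP position; "eef_rot": TCP orientation; "wrist_force": force on the tool from outside, world axes, zero at the start; "torque": the same for the moment, N m; "opening": opening from 0.0 (shut) to 1.0 (fully open); "grasp_force": force on a finger pad.
Only numpy, scipy, OpenCV 4.12 (cv2) and the standard library are available. Lean on these libraries where they do the work, as an engineer would, in place of code of your own. Each camera call takes 0.05 s, during which the arm holds its last target. There are 200 camera calls.

### The job

Move the four formula pots from the aluminium filling tray into the wells of the white night caddy, one to a well, keeping their order: the pot at the tray's black end goes into the well at the caddy's black end, and so on down the row. Keep every pot upright, leave the bottle and the saucepan lid where they are, and finish with all pots standing flat in their wells.

Things in the scene. Friction and masses are not known exactly. Their poses are not given: they have to be found in the camera images.
- pot_red: Loose closed formula pot: round white plastic body 44 mm in diameter with a straight-sided red cap, 45 mm in diameter from 40 to 60 mm height, domed above to 74 mm total height; about 75 g. Stands upright on the red coaster at the start. Origin: centre of its underside; z is up. Grip it across cap and body about 48 mm above the underside.
- pot_yellow: Loose closed formula pot: round white plastic body 44 mm in diameter with a straight-sided yellow cap, 45 mm in diameter from 40 to 60 mm height, domed above to 74 mm total height; about 75 g. Stands upright on the yellow coaster at the start. Origin: centre of its underside; z is up. Grip it across cap and body about 48 mm above the underside.
- pot_green: Loose closed formula pot: round white plastic body 44 mm in diameter with a straight-sided green cap, 45 mm in diameter from 40 to 60 mm height, domed above to 74 mm total height; about 75 g. Stands upright on the green coaster at the start. Origin: centre of its underside; z is up. Grip it across cap and body about 48 mm above the underside.
- pot_blue: Loose closed formula pot: round white plastic body 44 mm in diameter with a straight-sided blue cap, 45 mm in diameter from 40 to 60 mm height, domed above to 74 mm total height; about 75 g. Stands upright on the blue coaster at the start. Origin: centre of its underside; z is up. Grip it across cap and body about 48 mm above the underside.
- coaster_red: Fixed flat red disc, 64 mm in diameter and 5 mm thick, lying in the filling tray under the red pot. The four coasters form a straight row at 72 mm pitch along the aluminium filling tray (82 mm wide, rims 10 mm high, coasters lie 6 mm above the worktop), in an order that changes. Origin: centre of its underside; its +y axis points along the row towards the tray's black end block (26 mm high, at one end only); its x axis runs across the row.
- coaster_yellow: Fixed flat yellow disc, 64 mm in diameter and 5 mm thick, lying in the filling tray under the yellow pot. The four coasters form a straight row at 72 mm pitch along the aluminium filling tray (82 mm wide, rims 10 mm high, coasters lie 6 mm above the worktop), in an order that changes. Origin: centre of its underside; its +y axis points along the row towards the tray's black end block (26 mm high, at one end only); its x axis runs across the row.
- coaster_green: Fixed flat green disc, 64 mm in diameter and 5 mm thick, lying in the filling tray under the green pot. The four coasters form a straight row at 72 mm pitch along the aluminium filling tray (82 mm wide, rims 10 mm high, coasters lie 6 mm above the worktop), in an order that changes. Origin: centre of its underside; its +y axis points along the row towards the tray's black end block (26 mm high, at one end only); its x axis runs across the row.
- coaster_blue: Fixed flat blue disc, 64 mm in diameter and 5 mm thick, lying in the filling tray under the blue pot. The four coasters form a straight row at 72 mm pitch along the aluminium filling tray (82 mm wide, rims 10 mm high, coasters lie 6 mm above the worktop), in an order that changes. Origin: centre of its underside; its +y axis points along the row towards the tray's black end block (26 mm high, at one end only); its x axis runs across the row.
- caddy: Fixed night caddy: low white plastic rack, 82 mm (x) by 296 mm (y), with four square wells in a row along its y axis, centres at y = -108, -36, +36 and +108 mm, x = 0. Each well is 62 mm square with a grey floor 6 mm above the worktop and white walls up to 14 mm above the worktop. Origin: centre of its underside, on the worktop.
- clip: Fixed black end block on one end of the night caddy, 82 x 20 x 26 mm high; it marks the caddy's black end (the block on the other end is white). Which end it is on changes: it lies at y = +159 mm or -159 mm in the caddy's frame. Origin: centre of its underside.
- bottle: Bystander: closed white bottle with a grey domed cap, 66 mm in diameter, 155 mm high, standing loose to the robot's left of the work. Origin: centre of its underside.
- pan_lid: Bystander: round steel saucepan lid, 184 mm in diameter, 48 mm high with its knob, lying loose on an orange trivet to the robot's left. Origin: centre of its underside.
There are look-alikes about, which are no part of the job. Leave any pink look-alike of the pot_yellow alone.

How it is judged:
At the end, for the whole second after the job is handed in: Each pot is upright (0.12 rad), at rest on the floor of its own caddy well (12 mm of its centre in the caddy's x and y, underside 3 to 10 mm above the caddy's), and the order from the caddy's black end is that of the like-coloured coasters from the tray's black end (x of pot_red in the frame of caddy between -0.012 and 0.012 m and z of pot_red in the frame of caddy between 0.003 and 0.01 m and (y of pot_red in the frame of caddy between -0.12 and -0.096 m or y of pot_red in the frame of caddy between -0.048 and -0.024 m or y of pot_red in the frame of caddy between 0.024 and 0.048 m or y of pot_red in the frame of caddy between 0.096 and 0.12 m) and angle between each of pot_red, pot_yellow, pot_green, pot_blue's own z axis and vertical below 0.12 rad and linear speed of each of pot_red, pot_yellow, pot_green, pot_blue below 0.02 m/s and angular speed of each of pot_red, pot_yellow, pot_green, pot_blue below 0.2 rad/s and x of pot_yellow in the frame of caddy between -0.012 and 0.012 m and z of pot_yellow in the frame of caddy between 0.003 and 0.01 m and (y of pot_yellow in the frame of caddy between -0.12 and -0.096 m or y of pot_yellow in the frame of caddy between -0.048 and -0.024 m or y of pot_yellow in the frame of caddy between 0.024 and 0.048 m or y of pot_yellow in the frame of caddy between 0.096 and 0.12 m) and x of pot_green in the frame of caddy between -0.012 and 0.012 m and z of pot_green in the frame of caddy between 0.003 and 0.01 m and (y of pot_green in the frame of caddy between -0.12 and -0.096 m or y of pot_green in the frame of caddy between -0.048 and -0.024 m or y of pot_green in the frame of caddy between 0.024 and 0.048 m or y of pot_green in the frame of caddy between 0.096 and 0.12 m) and x of pot_blue in the frame of caddy between -0.012 and 0.012 m and z of pot_blue in the frame of caddy between 0.003 and 0.01 m and (y of pot_blue in the frame of caddy between -0.12 and -0.096 m or y of pot_blue in the frame of caddy between -0.048 and -0.024 m or y of pot_blue in the frame of caddy between 0.024 and 0.048 m or y of pot_blue in the frame of caddy between 0.096 and 0.12 m) and ((y of coaster_yellow in the frame of coaster_red above 0 m and horizontal distance between pot_yellow and clip below 0.087 m and horizontal distance between pot_red and clip above 0.087 m) or (y of coaster_yellow in the frame of coaster_red above 0 m and horizontal distance between pot_yellow and clip below 0.159 m and horizontal distance between pot_red and clip above 0.159 m) or (y of coaster_yellow in the frame of coaster_red above 0 m and horizontal distance between pot_yellow and clip below 0.231 m and horizontal distance between pot_red and clip above 0.231 m) or (y of coaster_yellow in the frame of coaster_red below 0 m and horizontal distance between pot_yellow and clip above 0.087 m and horizontal distance between pot_red and clip below 0.087 m) or (y of coaster_yellow in the frame of coaster_red below 0 m and horizontal distance between pot_yellow and clip above 0.159 m and horizontal distance between pot_red and clip below 0.159 m) or (y of coaster_yellow in the frame of coaster_red below 0 m and horizontal distance between pot_yellow and clip above 0.231 m and horizontal distance between pot_red and clip below 0.231 m)) and ((y of coaster_green in the frame of coaster_red above 0 m and horizontal distance between pot_green and clip below 0.087 m and horizontal distance between pot_red and clip above 0.087 m) or (y of coaster_green in the frame of coaster_red above 0 m and horizontal distance between pot_green and clip below 0.159 m and horizontal distance between pot_red and clip above 0.159 m) or (y of coaster_green in the frame of coaster_red above 0 m and horizontal distance between pot_green and clip below 0.231 m and horizontal distance between pot_red and clip above 0.231 m) or (y of coaster_green in the frame of coaster_red below 0 m and horizontal distance between pot_green and clip above 0.087 m and horizontal distance between pot_red and clip below 0.087 m) or (y of coaster_green in the frame of coaster_red below 0 m and horizontal distance between pot_green and clip above 0.159 m and horizontal distance between pot_red and clip below 0.159 m) or (y of coaster_green in the frame of coaster_red below 0 m and horizontal distance between pot_green and clip above 0.231 m and horizontal distance between pot_red and clip below 0.231 m)) and ((y of coaster_green in the frame of coaster_yellow above 0 m and horizontal distance between pot_green and clip below 0.087 m and horizontal distance between pot_yellow and clip above 0.087 m) or (y of coaster_green in the frame of coaster_yellow above 0 m and horizontal distance between pot_green and clip below 0.159 m and horizontal distance between pot_yellow and clip above 0.159 m) or (y of coaster_green in the frame of coaster_yellow above 0 m and horizontal distance between pot_green and clip below 0.231 m and horizontal distance between pot_yellow and clip above 0.231 m) or (y of coaster_green in the frame of coaster_yellow below 0 m and horizontal distance between pot_green and clip above 0.087 m and horizontal distance between pot_yellow and clip below 0.087 m) or (y of coaster_green in the frame of coaster_yellow below 0 m and horizontal distance between pot_green and clip above 0.159 m and horizontal distance between pot_yellow and clip below 0.159 m) or (y of coaster_green in the frame of coaster_yellow below 0 m and horizontal distance between pot_green and clip above 0.231 m and horizontal distance between pot_yellow and clip below 0.231 m)) and ((y of coaster_blue in the frame of coaster_red above 0 m and horizontal distance between pot_blue and clip below 0.087 m and horizontal distance between pot_red and clip above 0.087 m) or (y of coaster_blue in the frame of coaster_red above 0 m and horizontal distance between pot_blue and clip below 0.159 m and horizontal distance between pot_red and clip above 0.159 m) or (y of coaster_blue in the frame of coaster_red above 0 m and horizontal distance between pot_blue and clip below 0.231 m and horizontal distance between pot_red and clip above 0.231 m) or (y of coaster_blue in the frame of coaster_red below 0 m and horizontal distance between pot_blue and clip above 0.087 m and horizontal distance between pot_red and clip below 0.087 m) or (y of coaster_blue in the frame of coaster_red below 0 m and horizontal distance between pot_blue and clip above 0.159 m and horizontal distance between pot_red and clip below 0.159 m) or (y of coaster_blue in the frame of coaster_red below 0 m and horizontal distance between pot_blue and clip above 0.231 m and horizontal distance between pot_red and clip below 0.231 m)) and ((y of coaster_blue in the frame of coaster_yellow above 0 m and horizontal distance between pot_blue and clip below 0.087 m and horizontal distance between pot_yellow and clip above 0.087 m) or (y of coaster_blue in the frame of coaster_yellow above 0 m and horizontal distance between pot_blue and clip below 0.159 m and horizontal distance between pot_yellow and clip above 0.159 m) or (y of coaster_blue in the frame of coaster_yellow above 0 m and horizontal distance between pot_blue and clip below 0.231 m and horizontal distance between pot_yellow and clip above 0.231 m) or (y of coaster_blue in the frame of coaster_yellow below 0 m and horizontal distance between pot_blue and clip above 0.087 m and horizontal distance between pot_yellow and clip below 0.087 m) or (y of coaster_blue in the frame of coaster_yellow below 0 m and horizontal distance between pot_blue and clip above 0.159 m and horizontal distance between pot_yellow and clip below 0.159 m) or (y of coaster_blue in the frame of coaster_yellow below 0 m and horizontal distance between pot_blue and clip above 0.231 m and horizontal distance between pot_yellow and clip below 0.231 m)) and ((y of coaster_blue in the frame of coaster_green above 0 m and horizontal distance between pot_blue and clip below 0.087 m and horizontal distance between pot_green and clip above 0.087 m) or (y of coaster_blue in the frame of coaster_green above 0 m and horizontal distance between pot_blue and clip below 0.159 m and horizontal distance between pot_green and clip above 0.159 m) or (y of coaster_blue in the frame of coaster_green above 0 m and horizontal distance between pot_blue and clip below 0.231 m and horizontal distance between pot_green and clip above 0.231 m) or (y of coaster_blue in the frame of coaster_green below 0 m and horizontal distance between pot_blue and clip above 0.087 m and horizontal distance between pot_green and clip below 0.087 m) or (y of coaster_blue in the frame of coaster_green below 0 m and horizontal distance between pot_blue and clip above 0.159 m and horizontal distance between pot_green and clip below 0.159 m) or (y of coaster_blue in the frame of coaster_green below 0 m and horizontal distance between pot_blue and clip above 0.231 m and horizontal distance between pot_green and clip below 0.231 m))); the robot touches nothing.
It fails at once if a pot is tipped over (angle between any of pot_red, pot_yellow, pot_green, pot_blue's own z axis and vertical above 0.7 rad).
It fails at once if the bottle or the saucepan lid is disturbed (distance of any of bottle, pan_lid from where it was at the start of the episode above 0.02 m or angle between bottle's own z axis and vertical above 0.3 rad).
It also fails if it takes over 88 s, if anything falls off the work surface, if the arm or the gripper's body presses on something with over 40 N, if the wrist force passes 120 N, or if a joint passes its speed limit or range.

## Working session

There is one attempt and no reset: what is moved stays moved. The work goes in short steps, Python scripts to look and compute and a tool call to move; the robot and the scene stay as the last step left them, time stands still between calls to the robot, and variables do not carry over. Pictures are saved under pics/ and viewed, at most 14 in all, crops included, and the job is handed in when it is done.

Besides the shell and the picture viewer there is one more tool, called by a JSON object that holds its "fn" and its "kwargs". send_rows: Moves the arm, as the interface text tells. Its arguments: {"type":"object","properties":{"dr":{"type":"array","items":{"type":"array","items":{"type":"number"}}},"xyz":{"type":"array","items":{"type":"array","items":{"type":"number"}}},"jaw":{"type":"array","items":{"type":"number"}}},"required":["dr","xyz","jaw"]}

```bash
mkdir -p pics; ls
python3 - <<'E'
from bench import ctrl
import cv2
print(ctrl.get_obs(), ctrl.tip_extent)
for n in ("scene","top"):
    cv2.imwrite(f"pics/{n}0.png", ctrl.camera(n)[:,:,::-1]); c=ctrl.calibration(n); print(n,c)
E
```

```text
pics
{'time_s': 0.0, 'q': array([ 1.06970441e+00,  1.81534897e-01,  1.60799416e+00,  2.09361948e-05,
        1.35383256e+00, -2.06332348e-01]), 'dq': array([-2.66267285e-05,  1.29608561e-03, -9.09592450e-04, -7.84195136e-04,
       -2.02884277e-04, -7.83335008e-04]), 'joint_efforts': array([ 1.16749445e-03, -4.44893861e+01, -3.51326108e+01, -1.39424951e-04,
        9.08457820e-03,  3.39710340e-06]), 'eef_pos': array([0.16678242, 0.54973594, 0.24939429]), 'eef_rot': array([-3.15956951e-04,  1.46849009e-01,  9.89158524e-01, -8.26186158e-04]), 'wrist_force': array([ 0.49446783, -0.78925507, -0.0425259 ]), 'torque': array([-0.03065351,  0.0321303 ,  0.02515097]), 'grasp_force': 0.0, 'opening': 0.9963361007871667} 0.019
scene {'camera_matrix': array([[461.73304121,   0.        , 272.59594341],
       [  0.        , 461.73304121, 209.16757951],
       [  0.        ,   0.        ,   1.        ]]), 'D': array([-0.07094367,  0.        ,  0.        ,  0.        ,  0.        ]), 'world_from_camera': array([[-0.51283943, -0.67267312,  0.5333916 ,  1.08155538],
       [ 0.85847566, -0.39900896,  0.32219774,  0.42326869],
       [-0.00390573,  0.62313941,  0.78210103,  0.78563533],
       [ 0.        ,  0.        ,  0.        ,  1.        ]])}
top {'camera_matrix': array([[508.79466627,   0.        , 279.24296586],
       [  0.        , 508.79466627, 216.50768314],
       [  0.        ,   0.        ,   1.        ]]), 'D': array([-0.01802574,  0.        ,  0.        ,  0.        ,  0.        ]), 'world_from_camera': array([[ 0.00140545,  0.994722  , -0.10259712,  0.50558593],
       [-0.99997415,  0.00212149,  0.00687037,  0.14480142],
       [ 0.00705176,  0.10258482,  0.99469927,  1.08221803],
       [ 0.        ,  0.        ,  0.        ,  1.        ]])}
```

View pics/top0.png

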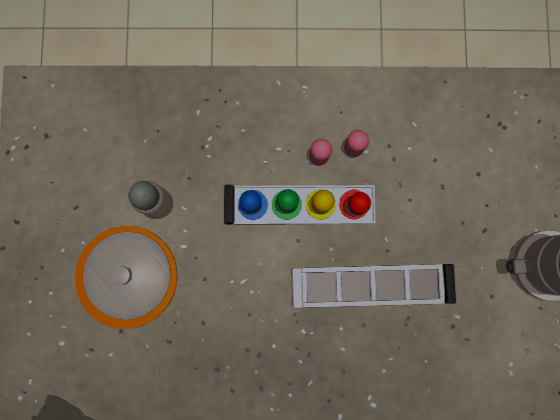

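View pics/scene0.png

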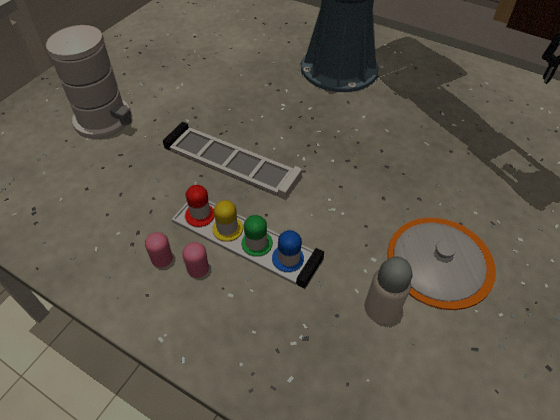

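The top view shows the tray with its black block on the left at (229,204). The pots run blue (251,203), green (288,202), yellow (322,202), red (358,203). The caddy's black block is on the right at (449,284), with well centres at about (425,389,355,321; row 285). So blue goes to the rightmost well, then green, yellow and red. The scene view agrees. I'll enlarge to measure.

```bash
cat > h.py <<'E'
import cv2, numpy as np
from bench import ctrl
def ray(name,uv,z,c=None):
    c=c or ctrl.calibration(name); T=c["world_from_camera"]
    p=cv2.undistortPoints(np.array(uv,float).reshape(-1,1,2),c["camera_matrix"],c["D"]).reshape(-1,2)
    d=np.c_[p[:,0],-p[:,1],-np.ones(len(p))]@T[:3,:3].T
    return T[:3,3]+d*((z-T[2,3])/d[:,2])[:,None]
E
python3 - <<'E'
import cv2,numpy as np
im=cv2.imread("pics/top0.png")
cr=im[180:312,220:460]; cv2.imwrite("pics/crop.png",cv2.resize(cr,None,fx=3.33,fy=3.33,interpolation=cv2.INTER_CUBIC))
from h import *
# rough
print(ray("top",[[251,203],[288,202],[322,202],[358,203]],0.08).round(4))
print(ray("top",[[321.5,286.5],[355.5,285.5],[389.5,284.5],[424.5,283.5]],0.006).round(4))
E
```

```text
[[ 0.6358  0.194   0.08  ]
 [ 0.638   0.1205  0.08  ]
 [ 0.6381  0.0529  0.08  ]
 [ 0.6363 -0.0187  0.08  ]]
[[ 0.4691  0.0485  0.006 ]
 [ 0.4712 -0.023   0.006 ]
 [ 0.4733 -0.0947  0.006 ]
 [ 0.4754 -0.1687  0.006 ]]
```

View pics/crop.png

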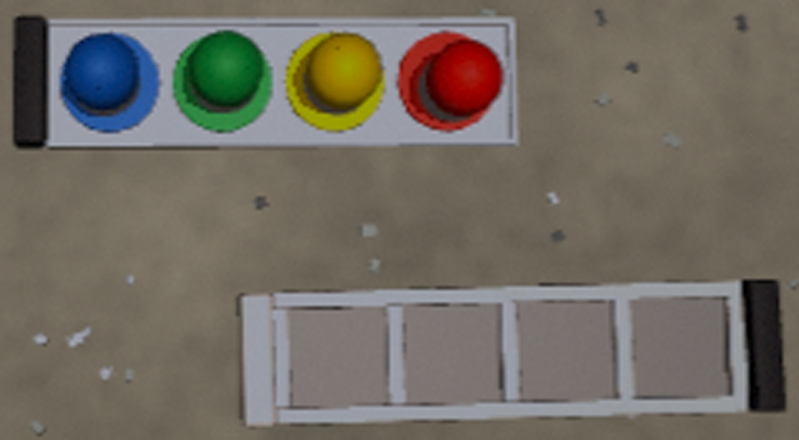

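The crop shows cap centres in crop pixels: blue (102,71), green (226,70), yellow (343,72), red (465,78). Well centres are about (338,357), (453,354), (567,351), (681,348).

Run:
```python
from h import *
f=lambda a:np.array(a)/3.333+[220-.35,180-.35]
print("caps",ray("top",f([[102,71],[226,70],[343,72],[465,78]]),0.066).round(4))
print("coast",ray("top",f([[110,82],[222,82],[336,82],[447,82]]),0.011).round(4))
w=ray("top",f([[338,357],[453,354],[567,351],[681,348]]),0.008); print("wells",w.round(4), np.diff(w,axis=0).round(4))
from scipy.spatial.transform import Rotation as R
o=ctrl.get_obs(); q=o["eef_rot"]; r=R.from_quat(np.r_[q[1:],q[0]])
t=R.from_matrix(np.array([[0,1,0],[1,0,0],[0,0,-1.]]))
print("dr",((r.inv()*t).as_rotvec(degrees=True)/6).round(2))
for p in ([.55,.19,.2],[.636,.19,.2]): print("xyz",(r.inv().apply(np.array(p)-o["eef_pos"])*100).round(2))
```

```text
caps [[ 0.6418  0.1962  0.066 ]
 [ 0.6426  0.1213  0.066 ]
 [ 0.6415  0.0505  0.066 ]
 [ 0.638  -0.0234  0.066 ]]
coast [[ 0.6421  0.1938  0.011 ]
 [ 0.6423  0.1226  0.011 ]
 [ 0.6424  0.0499  0.011 ]
 [ 0.6426 -0.0209  0.011 ]]
wells [[ 0.4686  0.0496  0.008 ]
 [ 0.4705 -0.0229  0.008 ]
 [ 0.4724 -0.0948  0.008 ]
 [ 0.4743 -0.167   0.008 ]] [[ 0.0019 -0.0724  0.    ]
 [ 0.0019 -0.072   0.    ]
 [ 0.0019 -0.0722  0.    ]]
dr [-2.000e-02  1.000e-02  1.219e+01]
xyz [-47.12 -23.29   4.97]
xyz [-55.35 -20.79   4.96]
```

{"fn": "send_rows", "kwargs": {"dr": [[0,0,12.2],[0,0,12.2],[0,0,12.2],[0,0,12.2],[0,0,12.2],[0,0,12.2],[0,0,12.2],[0,0,12.2]], "xyz": [[-55.7,-20,5],[-55.7,-20,5],[-55.7,-20,5],[-55.7,-20,5],[-55.7,-20,5],[-55.7,-20,5],[-55.7,-20,5],[-55.7,-20,5]], "jaw": [100,100,100,100,100,100,100,100]}}

```text
time_s: 1.1
eef_pos: [0.568, 0.2514, 0.2076]
eef_rot: [-0.0, 0.708, 0.706, -0.0]
wrist_force: [-0.3, 0.9, 0.2]
opening: 0.998
grasp_force: 0.0
```

```bash
cat >> h.py <<'E'
from scipy.spatial.transform import Rotation as R
def go(*ps):
    o=ctrl.get_obs(); q=o["eef_rot"]; r=R.from_quat(np.r_[q[1:],q[0]])
    t=R.from_matrix(np.array([[0,1,0],[1,0,0],[0,0,-1.]]))
    print(o["time_s"],o["eef_pos"].round(4),"open",round(o["opening"],3),"F",o["wrist_force"].round(1),"q",o["q"].round(2))
    print("dr",((r.inv()*t).as_rotvec(degrees=True)/6).round(2))
    for p in ps: print("xyz",p,(r.inv().apply(np.array(p)-o["eef_pos"])*100).round(2))
E
python3 -c "
from h import *
go([.642,.196,.17],[.642,.196,.059])"
```

```text
1.1 [0.568  0.2514 0.2076] open 0.998 F [-0.3  0.9  0.2] q [0.23 0.32 1.52 0.   1.3  0.23]
dr [-0.01 -0.   -0.03]
xyz [0.642, 0.196, 0.17] [-5.51  7.42  3.76]
xyz [0.642, 0.196, 0.059] [-5.51  7.43 14.86]
```

{"fn": "send_rows", "kwargs": {"dr": [[0,0,0],[0,0,0],[0,0,0],[0,0,0],[0,0,0],[0,0,0],[0,0,0],[0,0,0]], "xyz": [[-5.5,7.4,3.0],[-5.5,7.4,3.0],[-5.5,7.4,3.0],[-5.5,7.4,3.0],[-5.5,7.4,3.0],[-5.5,7.4,3.0],[-5.5,7.4,3.0],[-5.5,7.4,3.0]], "jaw": [100,100,100,100,100,100,100,100]}}

```text
time_s: 2.1
eef_pos: [0.6406, 0.1981, 0.1784]
eef_rot: [0.0, 0.707, 0.707, 0.0]
wrist_force: [0.1, -0.3, -0.1]
opening: 0.999
grasp_force: 0.0
```

```bash
python3 -c "
from h import *
go([.642,.196,.059])
c=ctrl.calibration('wrist'); cv2.imwrite('pics/w1.png',ctrl.camera('wrist')[:,:,::-1])
T=np.linalg.inv(c['world_from_camera'])
for n,p in dict(blue=(.642,.196,.085),green=(.6425,.1215,.085)).items():
    v=T@np.r_[p,1]; print(n,cv2.projectPoints(np.array([[v[0],-v[1],-v[2]]]),np.zeros(3),np.zeros(3),c['camera_matrix'],c['D'])[0].ravel())
"
```

```text
2.1 [0.6406 0.1981 0.1784] open 0.999 F [ 0.1 -0.3 -0.1] q [ 0.12  0.45  1.41 -0.    1.28  0.12]
dr [ 0.   -0.   -0.01]
xyz [0.642, 0.196, 0.059] [-0.21  0.14 11.94]
blue [278.50268496 226.41058754]
green [279.17893281 313.48865979]
```

View pics/w1.png

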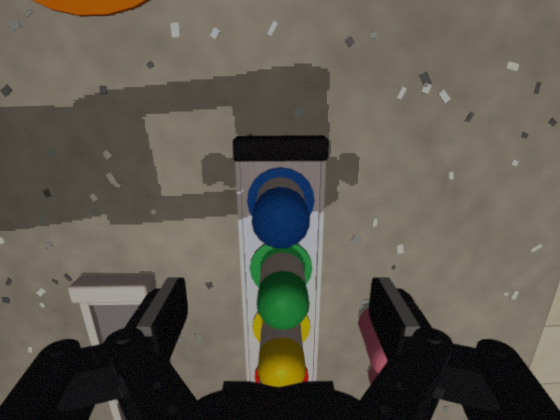

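The wrist view shows the blue cap at (280,217), centred between the fingers (columns 185–372) and near where I predicted it. Next I descend and grip.

{"fn": "send_rows", "kwargs": {"dr": [[0,0,0],[0,0,0],[0,0,0],[0,0,0],[0,0,0],[0,0,0],[0,0,0],[0,0,0]], "xyz": [[-0.2,0.1,5],[-0.2,0.1,9],[-0.2,0.1,11.9],[-0.2,0.1,11.9],[-0.2,0.1,11.9],[-0.2,0.1,11.9],[-0.2,0.1,11.9],[-0.2,0.1,11.9]], "jaw": [100,100,100,100,30,30,30,30]}}

```text
time_s: 3.15
eef_pos: [0.643, 0.196, 0.0616]
eef_rot: [0.001, 0.708, 0.707, 0.001]
wrist_force: [-1.3, -0.6, 6.3]
opening: 0.509
grasp_force: 61.0
```

```bash
python3 -c "
from h import *
go([.642,.196,.17],[.4743,-.167,.17],[.4743,-.167,.056])"
```

```text
3.15 [0.643  0.196  0.0616] open 0.509 F [-1.3 -0.6  6.3] q [ 0.12  0.59  1.46 -0.    1.08  0.12]
dr [ 0.03 -0.   -0.01]
xyz [0.642, 0.196, 0.17] [ 1.000e-02 -7.000e-02 -1.084e+01]
xyz [0.4743, -0.167, 0.17] [-36.32 -16.79 -10.91]
xyz [0.4743, -0.167, 0.056] [-36.32 -16.82   0.49]
```

{"fn": "send_rows", "kwargs": {"dr": [[0,0,0],[0,0,0],[0,0,0],[0,0,0],[0,0,0],[0,0,0],[0,0,0],[0,0,0]], "xyz": [[0,0,-4],[0,0,-9],[-4,-2,-11],[-9,-4.5,-11],[-15,-7,-11],[-21,-10,-11],[-27,-12.5,-11],[-33,-15,-11]], "jaw": [30,30,30,30,30,30,30,30]}}

```text
time_s: 4.15
eef_pos: [0.4951, -0.1246, 0.1701]
eef_rot: [0.001, 0.708, 0.707, 0.0]
wrist_force: [1.3, -0.9, -1.4]
opening: 0.505
grasp_force: 61.3
```

```bash
python3 -c "
from h import *
go([.4743,-.167,.1],[.4743,-.167,.058])"
```

```text
4.15 [ 0.4951 -0.1246  0.1701] open 0.505 F [ 1.3 -0.9 -1.4] q [-0.48  0.13  1.84 -0.    1.17 -0.48]
dr [ 0.02  0.01 -0.01]
xyz [0.4743, -0.167, 0.1] [-4.24 -2.09  7.01]
xyz [0.4743, -0.167, 0.058] [-4.23 -2.1  11.21]
```

{"fn": "send_rows", "kwargs": {"dr": [[0,0,0],[0,0,0],[0,0,0],[0,0,0],[0,0,0],[0,0,0],[0,0,0],[0,0,0]], "xyz": [[-3.4,-1.9,0],[-3.4,-1.9,2],[-3.4,-1.9,6],[-3.4,-1.9,9],[-3.4,-1.9,9],[-3.4,-1.9,9],[-3.4,-1.9,9],[-3.4,-1.9,9]], "jaw": [30,30,30,30,30,30,30,30]}}

```text
time_s: 5.15
eef_pos: [0.4776, -0.1572, 0.0804]
eef_rot: [0.001, 0.708, 0.707, 0.0]
wrist_force: [-0.6, 0.0, -1.3]
opening: 0.51
grasp_force: 61.4
```

```bash
python3 -c "
from h import *
go([.4743,-.167,.057])
cv2.imwrite('pics/t2.png',cv2.resize(ctrl.camera('top')[150:330,200:480,::-1],None,fx=2.8,fy=2.8,interpolation=2))"
```

```text
5.15 [ 0.4776 -0.1572  0.0804] open 0.51 F [-0.6  0.  -1.3] q [-0.55  0.25  1.91 -0.    0.98 -0.55]
dr [ 0.02  0.01 -0.01]
xyz [0.4743, -0.167, 0.057] [-0.97 -0.33  2.34]
```

View pics/t2.png

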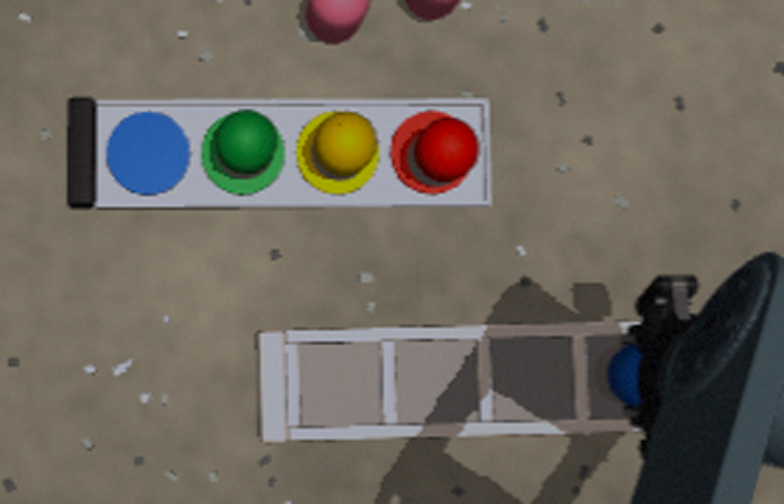

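{"fn": "send_rows", "kwargs": {"dr": [[0,0,0],[0,0,0],[0,0,0],[0,0,0],[0,0,0],[0,0,0],[0,0,0],[0,0,0]], "xyz": [[-1.1,-0.3,0.5],[-1.1,-0.3,2.0],[-1.1,-0.3,2.4],[-1.1,-0.3,2.4],[-1.1,-0.3,2.4],[-1.1,-0.3,2.4],[-1.1,-0.3,2.4],[-1.1,-0.3,2.4]], "jaw": [30,30,30,30,30,100,100,100]}}

```text
time_s: 6.2
eef_pos: [0.4735, -0.1676, 0.0545]
eef_rot: [-0.001, 0.708, 0.707, -0.0]
wrist_force: [-0.1, -0.4, -0.6]
opening: 1.0
grasp_force: 0.0
```

```bash
python3 -c "
from h import *
go([.4743,-.167,.17],[.6425,.1215,.18])"
```

```text
6.2 [ 0.4735 -0.1676  0.0545] open 1.0 F [-0.1 -0.4 -0.6] q [-0.58  0.3   1.92  0.    0.93 -0.58]
dr [-0.01 -0.01 -0.02]
xyz [0.4743, -0.167, 0.17] [  0.07   0.07 -11.55]
xyz [0.6425, 0.1215, 0.18] [ 28.95  16.85 -12.54]
```

{"fn": "send_rows", "kwargs": {"dr": [[0,0,0],[0,0,0],[0,0,0],[0,0,0],[0,0,0],[0,0,0],[0,0,0],[0,0,0]], "xyz": [[0,0,-5],[0,0,-10],[4,2.3,-12],[10,5.8,-12],[15,8.7,-12],[20,11.7,-12],[25,14.6,-12],[29,16.9,-12]], "jaw": [100,100,100,100,100,100,100,100]}}

```text
time_s: 7.2
eef_pos: [0.6439, 0.1242, 0.1745]
eef_rot: [-0.0, 0.707, 0.707, -0.0]
wrist_force: [1.4, -0.8, 0.2]
opening: 0.999
grasp_force: 0.0
```

```bash
python3 -c "
from h import *
go([.6425,.1215,.059])"
```

```text
7.2 [0.6439 0.1242 0.1745] open 0.999 F [ 1.4 -0.8  0.2] q [0.01 0.43 1.45 0.   1.26 0.01]
dr [-0.01 -0.   -0.  ]
xyz [0.6425, 0.1215, 0.059] [-0.27 -0.13 11.55]
```

{"fn": "send_rows", "kwargs": {"dr": [[0,0,0],[0,0,0],[0,0,0],[0,0,0],[0,0,0],[0,0,0],[0,0,0],[0,0,0]], "xyz": [[-0.3,-0.1,3],[-0.3,-0.1,8],[-0.3,-0.1,11.5],[-0.3,-0.1,11.5],[-0.3,-0.1,11.5],[-0.3,-0.1,11.5],[-0.3,-0.1,11.5],[-0.3,-0.1,11.5]], "jaw": [100,100,100,100,30,30,30,30]}}

```text
time_s: 8.2
eef_pos: [0.6439, 0.1189, 0.0629]
eef_rot: [0.001, 0.708, 0.707, 0.001]
wrist_force: [-0.2, -0.3, 5.9]
opening: 0.51
grasp_force: 60.5
```

```bash
python3 -c "
from h import *
go([.4724,-.0948,.17])"
```

```text
8.2 [0.6439 0.1189 0.0629] open 0.51 F [-0.2 -0.3  5.9] q [ 0.    0.56  1.51 -0.    1.07  0.  ]
dr [ 0.04  0.   -0.02]
xyz [0.4724, -0.0948, 0.17] [-21.39 -17.07 -10.78]
```

{"fn": "send_rows", "kwargs": {"dr": [[0,0,0],[0,0,0],[0,0,0],[0,0,0],[0,0,0],[0,0,0],[0,0,0],[0,0,0]], "xyz": [[0,0,-4],[0,0,-9],[-4,-3.5,-11],[-8,-6.5,-11],[-12.5,-10,-11],[-17,-13.5,-11],[-21.5,-17,-11],[-21.5,-17,-11]], "jaw": [30,30,30,30,30,30,30,30]}}

```text
time_s: 9.2
eef_pos: [0.4703, -0.0985, 0.1709]
eef_rot: [0.001, 0.709, 0.705, -0.0]
wrist_force: [0.9, 0.2, -0.8]
opening: 0.505
grasp_force: 61.6
```

```bash
python3 -c "
from h import *
go([.4724,-.0973,.058])"
```

```text
9.2 [ 0.4703 -0.0985  0.1709] open 0.505 F [ 0.9  0.2 -0.8] q [-0.45  0.06  1.91 -0.    1.17 -0.45]
dr [ 0.01  0.01 -0.06]
xyz [0.4724, -0.0973, 0.058] [ 0.13  0.21 11.29]
```

{"fn": "send_rows", "kwargs": {"dr": [[0,0,0],[0,0,0],[0,0,0],[0,0,0],[0,0,0],[0,0,0],[0,0,0],[0,0,0]], "xyz": [[0.1,0.1,2],[0.1,0.1,6],[0.1,0.1,9],[0.1,0.1,9],[0.1,0.1,9],[0.1,0.1,9],[0.1,0.1,9],[0.1,0.1,9]], "jaw": [30,30,30,30,30,30,30,30]}}

```text
time_s: 10.2
eef_pos: [0.4733, -0.095, 0.0808]
eef_rot: [0.001, 0.708, 0.707, 0.0]
wrist_force: [-0.4, -1.4, -1.7]
opening: 0.506
grasp_force: 61.6
```

```bash
python3 -c "
from h import *
go([.4724,-.0973,.058])"
```

```text
10.2 [ 0.4733 -0.095   0.0808] open 0.506 F [-0.4 -1.4 -1.7] q [-0.44  0.21  1.96 -0.    0.97 -0.44]
dr [ 0.01  0.   -0.02]
xyz [0.4724, -0.0973, 0.058] [-0.23 -0.09  2.28]
```

{"fn": "send_rows", "kwargs": {"dr": [[0,0,0],[0,0,0],[0,0,0],[0,0,0],[0,0,0],[0,0,0],[0,0,0],[0,0,0]], "xyz": [[-0.2,-0.1,0.5],[-0.2,-0.1,1.8],[-0.2,-0.1,2.3],[-0.2,-0.1,2.3],[-0.2,-0.1,2.3],[-0.2,-0.1,2.3],[-0.2,-0.1,2.3],[-0.2,-0.1,2.3]], "jaw": [30,30,30,30,30,100,100,100]}}

```text
time_s: 11.2
eef_pos: [0.4717, -0.0968, 0.0568]
eef_rot: [-0.0, 0.708, 0.707, -0.0]
wrist_force: [-0.5, -0.4, -0.7]
opening: 0.998
grasp_force: 0.0
```

```bash
python3 -c "
from h import *
go([.6415,.0505,.17])"
```

```text
11.2 [ 0.4717 -0.0968  0.0568] open 0.998 F [-0.5 -0.4 -0.7] q [-0.45  0.26  1.97  0.    0.92 -0.45]
dr [-0.01 -0.   -0.02]
xyz [0.6415, 0.0505, 0.17] [ 14.76  16.95 -11.33]
```

{"fn": "send_rows", "kwargs": {"dr": [[0,0,0],[0,0,0],[0,0,0],[0,0,0],[0,0,0],[0,0,0],[0,0,0],[0,0,0]], "xyz": [[0,0,-5],[0,0,-10],[3,4,-12],[7,8,-12],[11,12.5,-12],[14.7,16.9,-12],[14.7,16.9,-12],[14.7,16.9,-12]], "jaw": [100,100,100,100,100,100,100,100]}}

```text
time_s: 12.2
eef_pos: [0.6405, 0.0499, 0.1763]
eef_rot: [-0.001, 0.707, 0.707, -0.001]
wrist_force: [-1.1, -0.4, -0.1]
opening: 1.0
grasp_force: 0.0
```

```bash
python3 -c "
from h import *
go([.6415,.0505,.061])
cv2.imwrite('pics/t3.png',cv2.resize(ctrl.camera('top')[150:330,200:480,::-1],None,fx=2.8,fy=2.8,interpolation=2))"
```

```text
12.2 [0.6405 0.0499 0.1763] open 1.0 F [-1.1 -0.4 -0.1] q [-0.11  0.4   1.49 -0.    1.26 -0.11]
dr [-0.02  0.   -0.01]
xyz [0.6415, 0.0505, 0.061] [ 0.06  0.12 11.53]
```

View pics/t3.png

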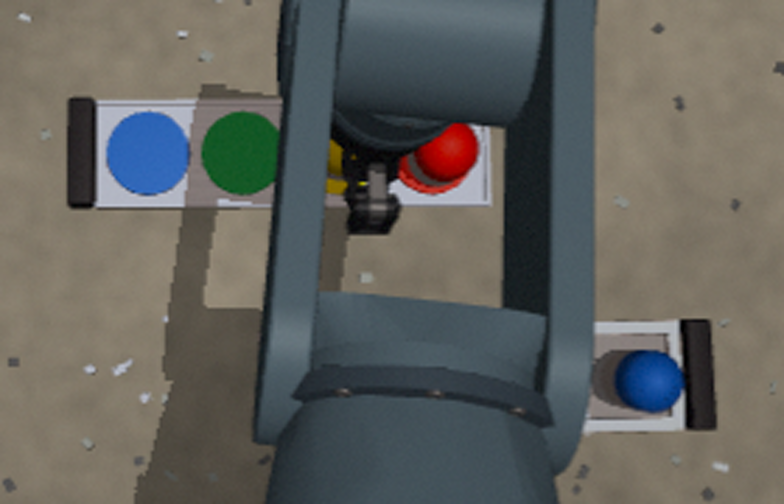

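Blue stands in the right-hand well at about full-image (432,286), and the green coaster is empty. Yellow is next.

{"fn": "send_rows", "kwargs": {"dr": [[0,0,0],[0,0,0],[0,0,0],[0,0,0],[0,0,0],[0,0,0],[0,0,0],[0,0,0]], "xyz": [[0.1,0.1,3],[0.1,0.1,8],[0.1,0.1,11.6],[0.1,0.1,11.6],[0.1,0.1,11.6],[0.1,0.1,11.6],[0.1,0.1,11.6],[0.1,0.1,11.6]], "jaw": [100,100,100,100,30,30,30,30]}}

```text
time_s: 13.25
eef_pos: [0.644, 0.0506, 0.0641]
eef_rot: [0.002, 0.708, 0.707, 0.001]
wrist_force: [-0.8, 0.1, 7.3]
opening: 0.507
grasp_force: 61.6
```

```bash
python3 -c "
from h import *
go([.4705,-.0229,.17])
f=np.array([[650,381]])/2.8+[200-.3,150-.3]
print(ray('top',f,.061))"
```

```text
13.25 [0.644  0.0506 0.0641] open 0.507 F [-0.8  0.1  7.3] q [-0.1   0.54  1.54 -0.    1.06 -0.1 ]
dr [ 0.04  0.01 -0.01]
xyz [0.4705, -0.0229, 0.17] [ -7.38 -17.29 -10.66]
[[ 0.47244933 -0.16734128  0.061     ]]
```

{"fn": "send_rows", "kwargs": {"dr": [[0,0,0],[0,0,0],[0,0,0],[0,0,0],[0,0,0],[0,0,0],[0,0,0],[0,0,0]], "xyz": [[0,0,-4],[0,0,-9],[-2,-5,-11],[-4,-9.5,-11],[-6,-14,-11],[-7.4,-17.3,-11],[-7.4,-17.3,-8],[-7.4,-17.3,-4]], "jaw": [30,30,30,30,30,30,30,30]}}

```text
time_s: 14.25
eef_pos: [0.4706, -0.0236, 0.1029]
eef_rot: [0.003, 0.708, 0.706, 0.001]
wrist_force: [0.5, 0.2, -1.4]
opening: 0.513
grasp_force: 61.4
```

```bash
python3 -c "
from h import *
go([.4705,-.0229,.059])"
```

```text
14.25 [ 0.4706 -0.0236  0.1029] open 0.513 F [ 0.5  0.2 -1.4] q [-0.3   0.14  1.98  0.    1.01 -0.3 ]
dr [ 0.06  0.02 -0.02]
xyz [0.4705, -0.0229, 0.059] [ 0.08 -0.04  4.39]
```

{"fn": "send_rows", "kwargs": {"dr": [[0,0,0],[0,0,0],[0,0,0],[0,0,0],[0,0,0],[0,0,0],[0,0,0],[0,0,0]], "xyz": [[0,0,1.5],[0,0,3],[0,0,3.8],[0,0,4.2],[0,0,4.2],[0,0,4.2],[0,0,4.2],[0,0,4.2]], "jaw": [30,30,30,30,30,100,100,100]}}

```text
time_s: 15.25
eef_pos: [0.4692, -0.0229, 0.0595]
eef_rot: [0.0, 0.708, 0.707, 0.0]
wrist_force: [-0.2, 0.0, -0.1]
opening: 0.999
grasp_force: 0.0
```

```bash
python3 -c "
from h import *
go([.638,-.0234,.17])"
```

```text
15.25 [ 0.4692 -0.0229  0.0595] open 0.999 F [-0.2  0.  -0.1] q [-0.3   0.23  2.   -0.    0.92 -0.3 ]
dr [ 0.    0.   -0.02]
xyz [0.638, -0.0234, 0.17] [ -0.02  16.88 -11.05]
```

{"fn": "send_rows", "kwargs": {"dr": [[0,0,0],[0,0,0],[0,0,0],[0,0,0],[0,0,0],[0,0,0],[0,0,0],[0,0,0]], "xyz": [[0,0,-5],[0,0,-10],[0,4,-11.5],[0,9,-11.5],[0,14,-11.5],[0,16.9,-11.5],[0,16.9,-11.5],[0,16.9,-11.5]], "jaw": [100,100,100,100,100,100,100,100]}}

```text
time_s: 16.25
eef_pos: [0.637, -0.0229, 0.1736]
eef_rot: [-0.001, 0.708, 0.707, -0.0]
wrist_force: [0.1, 0.4, -0.8]
opening: 0.996
grasp_force: 0.0
```

```bash
python3 -c "
from h import *
go([.638,-.0234,.061])
cv2.imwrite('pics/w4.png',ctrl.camera('wrist')[:,:,::-1])"
```

```text
16.25 [ 0.637  -0.0229  0.1736] open 0.996 F [ 0.1  0.4 -0.8] q [-0.22  0.39  1.51 -0.    1.25 -0.22]
dr [-0.02 -0.   -0.01]
xyz [0.638, -0.0234, 0.061] [-0.05  0.12 11.26]
```

View pics/w4.png

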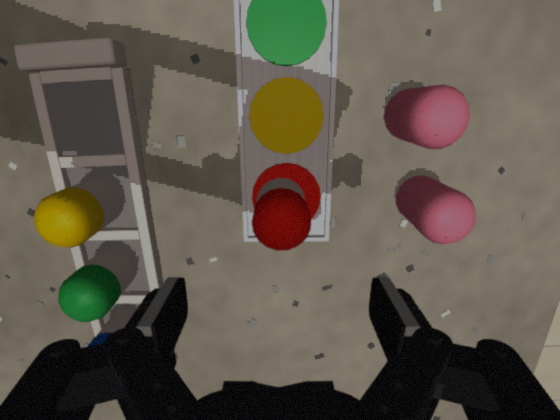

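The red cap at (281,220) is centred between the fingers. The pink pots at (440,115) and (443,215) are clear of them. Yellow (70,217) and green (90,293) stand in their wells.

{"fn": "send_rows", "kwargs": {"dr": [[0,0,0],[0,0,0],[0,0,0],[0,0,0],[0,0,0],[0,0,0],[0,0,0],[0,0,0]], "xyz": [[0,0.1,3],[0,0.1,8],[0,0.1,11.3],[0,0.1,11.3],[0,0.1,11.3],[0,0.1,11.3],[0,0.1,11.3],[0,0.1,11.3]], "jaw": [100,100,100,100,30,30,30,30]}}

```text
time_s: 17.3
eef_pos: [0.6404, -0.0234, 0.0638]
eef_rot: [0.001, 0.708, 0.707, 0.001]
wrist_force: [-2.6, 0.0, 6.2]
opening: 0.503
grasp_force: 60.5
```

```bash
python3 -c "
from h import *
go([.4686,.0496,.17])"
```

```text
17.3 [ 0.6404 -0.0234  0.0638] open 0.503 F [-2.6  0.   6.2] q [-0.22  0.53  1.55 -0.    1.05 -0.22]
dr [ 0.03  0.01 -0.01]
xyz [0.4686, 0.0496, 0.17] [  7.27 -17.15 -10.68]
```

{"fn": "send_rows", "kwargs": {"dr": [[0,0,0],[0,0,0],[0,0,0],[0,0,0],[0,0,0],[0,0,0],[0,0,0],[0,0,0]], "xyz": [[0,0,-4],[0,0,-9],[2,-5,-11],[4.2,-9.5,-11],[6.2,-14,-11],[7.3,-17.1,-11],[7.3,-17.1,-8],[7.3,-17.1,-4]], "jaw": [30,30,30,30,30,30,30,30]}}

```text
time_s: 18.3
eef_pos: [0.4698, 0.0502, 0.1029]
eef_rot: [0.003, 0.707, 0.707, 0.002]
wrist_force: [-0.4, -0.2, -1.3]
opening: 0.503
grasp_force: 61.4
```

```bash
python3 -c "
from h import *
go([.4686,.0496,.0588])"
```

```text
18.3 [0.4698 0.0502 0.1029] open 0.503 F [-0.4 -0.2 -1.3] q [-0.15  0.15  1.98 -0.    1.01 -0.14]
dr [ 0.06  0.01 -0.01]
xyz [0.4686, 0.0496, 0.0588] [-0.05 -0.15  4.41]
```

{"fn": "send_rows", "kwargs": {"dr": [[0,0,0],[0,0,0],[0,0,0],[0,0,0],[0,0,0],[0,0,0],[0,0,0],[0,0,0]], "xyz": [[0,0,1.5],[0,0,3],[0,0,3.8],[0,0,4.2],[0,0,4.2],[0,0,4.2],[0,0,4.2],[0,0,4.2]], "jaw": [30,30,30,30,30,100,100,100]}}

```text
time_s: 19.3
eef_pos: [0.4684, 0.0502, 0.0595]
eef_rot: [0.0, 0.708, 0.707, 0.0]
wrist_force: [0.1, 1.0, 0.2]
opening: 1.005
grasp_force: 0.0
```

{"fn": "send_rows", "kwargs": {"dr": [[0,0,0],[0,0,0],[0,0,0],[0,0,0],[0,0,0],[0,0,0],[0,0,0],[0,0,0]], "xyz": [[0,0,-4],[0,0,-9],[0,0,-14],[0,0,-18],[5,-3,-20],[10,-6,-20],[15,-10,-20],[20,-10,-20]], "jaw": [100,100,100,100,100,100,100,100]}}

```text
time_s: 20.3
eef_pos: [0.3662, 0.2516, 0.2596]
eef_rot: [0.0, 0.707, 0.707, 0.0]
wrist_force: [1.2, 0.3, 0.8]
opening: 0.998
grasp_force: 0.0
```

```bash
python3 -c "
from h import *
go()
im=ctrl.camera('top')[:,:,::-1]
cv2.imwrite('pics/t5.png',cv2.resize(im[170:330,200:480],None,fx=2.8,fy=2.8,interpolation=2))"
```

```text
20.3 [0.3662 0.2516 0.2596] open 0.998 F [1.2 0.3 0.8] q [ 0.33 -0.13  1.91 -0.    1.37  0.33]
dr [ 0.01 -0.   -0.01]
```

View pics/t5.png

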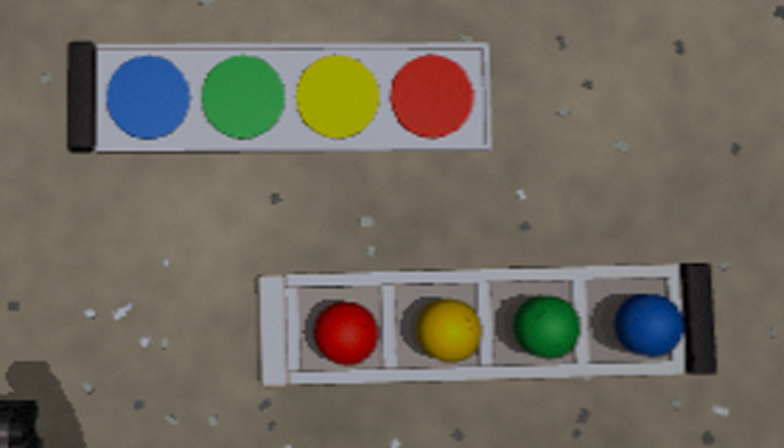

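The picture shows all four pots in their wells, with caps at red (347,333), yellow (450,330), green (547,326) and blue (650,325), in the right order from the black block. I'll check the numbers and hand in if they are good.

```bash
python3 -c "
from h import *
f=np.array([[347,333],[450,330],[547,326],[650,325]])/2.8+[200-.3,170-.3]
e=ray('top',f,.061)[:,:2]-[[.4686,.0496],[.4705,-.0229],[.4724,-.0948],[.4743,-.167]]
print((e*1000).round(1))
if abs(e).max()<.008: print(ctrl.hand_in())"
```

```text
[[-1.8 -0.4]
 [-1.6 -1.3]
 [-0.6  1.2]
 [-1.9 -0.3]]
the job is handed in; nothing more can be done
None
```

All four pots are in their caddy wells in the right order, each measured within about 2 mm of its well centre, and the job was handed in at about 20 s; the hand-in returned no verdict.

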